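# Empty the tumbling barrel of plaster pawns

### The job

Move the white catch tray (it has a red handle) under the blue tumbling barrel, in from the open side of the cradle until it is fully home at the yellow stop bar. Then turn the barrel (it has a crank with a red sleeve) until its open port faces straight down and all three plaster pawns have dropped into the tray. Leave the barrel port down and the tray in place, and do not disturb the other things on the table.

Things in the scene. Friction and masses are not known exactly. Their poses are not given: they have to be found in the camera images.
- cradle: Grey cradle bolted to the table. Origin on the table below the barrel's middle; x along the barrel's horizontal axis (135 mm up; crank at the -x end, towards the robot), z up. Uprights at x = +-62 to +-74 mm, 145 mm high, feet 150 mm wide (y), 124 mm apart inside. The +y side is open for the tray; a yellow stop bar 34 mm high closes the -y side.
- barrel (a joint): Angle of the blue octagonal barrel (110 mm long, 134 mm across flats) about cradle x, right-handed, rad. 0: port straight up; +pi or -pi: straight down. Travel -3.6 to 3.6, either way round will do. It stays where it is left (friction about 0.12 N m).
- port (a point): Middle of the barrel's side port: the open flat of the octagon, edged in orange, 84 mm along the barrel by 51 mm, 67 mm from the barrel axis. Its z axis points out of the port, its x axis along cradle x.
- crank_grip (a point): Gripping place on the crank's red sleeve, a round bar 16 mm thick along cradle x, spinning freely on its pin. It lies 135 mm from the barrel's middle towards cradle -x and 42 mm off the barrel axis on the port's side: the crank points where the port faces. The sleeve reaches 21 mm outward and 43 mm inward from here; crank arm 47 mm inward. Height 177 mm with port up, 93 mm with port down.
- tray_mid (a point): Middle of the loose white open tray, 108 (x) by 190 (y) by 40 mm high, walls 4 mm, about 350 g, on the table at the cradle's +y side. The point is 20 mm above its underside; tray y points to its handle. Fully home this point is above the cradle's origin, axes agreeing with the cradle's, and 5 mm remain to the stop bar, whose inner face is at cradle y = -100 mm.
- tray_handle (a point): Middle of the tray's red handle bar, 140 mm from the tray's middle along tray y, 27 mm above its underside. Bar 100 mm long (tray x), 14 mm thick (tray y), 30 mm high, joined to the tray at both ends; 38 mm gap between bar and tray wall. Axes as the tray's.
- pawn0_mid (a point): Middle of cast plaster pawn 1 of 3: round foot 26 mm in diameter, 36 mm tall, about 15 g. Lies loose inside the barrel at the start.
- pawn1_mid (a point): Middle of cast plaster pawn 2 of 3: round foot 26 mm in diameter, 36 mm tall, about 15 g. Lies loose inside the barrel at the start.
- pawn2_mid (a point): Middle of cast plaster pawn 3 of 3: round foot 26 mm in diameter, 36 mm tall, about 15 g. Lies loose inside the barrel at the start.
- figurine: Bystander: white plaster figurine on a round plug, 72 mm in diameter, 136 mm tall, behind the cradle. Origin at the centre of its underside.
- mould_a: Bystander: teal silicone mould, cylinder 64 mm in diameter, 85 mm high, to the right. Origin at the centre of its underside.
- mould_b: Bystander: teal silicone mould, cylinder 72 mm in diameter, 75 mm high, to the right. Origin at the centre of its underside.
- paint_a: Bystander: yellow paint bottle, 44 mm in diameter, 120 mm tall, at the back. Origin at the centre of its underside.
- paint_b: Bystander: green paint bottle, 44 mm in diameter, 120 mm tall, at the back. Origin at the centre of its underside.
- brush: Bystander: paint brush 180 mm long, lying between robot and cradle. Origin at the centre of its underside.

How it is judged:
By the outcome, as a careful person would: the job done as asked, in the order asked, and still so for the second after the job is handed in, with the robot touching nothing.
It also fails if it takes over 64 s, if anything falls off the work surface, if the arm or the gripper's body presses on something with over 40 N, if the wrist force passes 120 N, or if a joint passes its speed limit or range.

### The arm

A 7-joint arm with a two-finger parallel gripper is mounted at the origin on the work surface. World frame = base frame: x ahead of the robot, y to its left, z up, the work surface at z = 0. Lengths are in m, angles in rad, forces in N, time in s.
With the tool pointing down it reaches from about 0.4 to 0.85 m from the base axis. Payload 10.4 kg.
Tool frame: the origin (TCP) lies between the finger pads; the fingertips stand 22 mm ahead of it and the grasp point (between the pads) lies 3 mm ahead of it; z points along the fingers, y is the line along which they close (so a half turn about z gives the same grasp; the last joint's range is limited). The gripper opens to 85 mm and grips with 20 to 120 N. Pads are 22 mm wide; open, the fingers measure 114 mm over their backs; the gripper's body (76 mm by 85 mm) begins 54 mm behind the grasp point. The pads swing forward as they close: fully open they stand 13 mm farther back than shut.
Start: joints at [1.211, 0.332, -0.065, 1.46, 0.022, 1.35, -0.088], TCP at [0.207, -0.59, 0.253] pointing down, gripper open.
Joint ranges: [-2.6, 2.6], [-0.5, 2.12], [-1.47, 1.34], [0.16, 2.42], [-1.27, 4.41], [0.06, 2.06], [-2.6, 2.6]. Speed limits (rad/s): [2.22, 2.22, 2.79, 2.79, 3.14, 3.14, 3.14].

### API

Orientations are given as a unit quaternion [x, y, z, w].
In Python, from workcell import manip, camera, ticket, boxes_of, outline_of gives the robot as it stands.
- The arm moves only by the tool carry_out, never from a script. Its argument "deltas" is a list of rows, each a list of 5 numbers: the shift along the tool's x, y, z as a fraction of full scale, then the turn about the tool's z as a fraction of full scale, then the opening, from -1 (shut) to 1 (fully open), so that 0 is half open. In form: [[tx, ty, tz, spin, gripper], ...]. A call has 1 to 20 rows; each row is the pose to reach, as a shift and turn from the pose commanded when the call began, along the tool's axes at that moment; what a row does not reach only later rows make up. Full scale, the value 1, is 150 mm for a shift and 30 degrees for a turn. A row lasts 1/8 s, in which the tool goes at most 62.5 mm and 10.7 degrees, less where a joint would pass 70% of its speed; a pose out of reach is approached as far as the arm can. A call with a number of a shift or a turn outside -1 to 1 is refused whole. A call with a gripper value outside its range is refused whole. The fingers move at their own pace and stop on an object; "force" is the grip in N (left out, the last holds). Time passes only in rows, so rows that repeat a pose let the fingers close. It gives the time, the measured TCP pose, the force, the opening and the grip force at its end, in the units of the state.
- manip.get_obs(): the state, without advancing time (a new reading comes with each control period).
- camera(name): name is "scene" or "top"; returns a dict with "img" (480x640x3 uint8, red, green, blue), "depth" (480x640 float32, m along the optical axis (not along the pixel's ray), 0 where there is no reading), "vertical_fov" (degrees; the focal length in pixels is half the picture's height over the tangent of half this angle, whatever the lens; pixels are square), "cx", "cy" (the principal point, pixels), "k1" (the pictures are not rectified: a ray, as slopes to the right and down, at radius r is drawn at 1 + k1 r^2 times it, then the intrinsics apply), "R" (3x3) and "t" (3): a world point X has camera coordinates R X + t. Camera axes: x right, y down, z forward; pixel columns grow to the right and rows downward; lengths in m; the calibration is good to about 2 mm. A picture is of the moment at which its call begins.
- ticket.hand_in(): hands the job in; it is judged then, once.
Trained networks look in a picture, given as the dict that the camera call returned (one of the last four; its "shot" number tells which), for a name from the list of things; names that differ only in an ending like _2 or _b are one class to them, and where a whole thing is asked for, a point or a joint stands for the part that bears it (a point fixed in the world has none). Each returns a list of dicts, best first, with "conf" (0 to 1); they miss things now and then, are a little off and sometimes report something else, mostly with a low value. They report only what shows in the picture. A call takes as long as a camera call.
- boxes_of(query, picture): "position" ([x, y, z] in m, in world coordinates, good to about 4 mm: the middle of the surface that is visible of it).
- outline_of(query, picture): "region" (480x640 bool, what is visible of it).
The state is a dict: "clock": time; "joint_pos": joint angles; "joint_velocities": joint speeds; "tau": joint torques, N m; "position": TCP position; "ee_rot": TCP orientation; "ft_force": force on the tool from outside, world axes, zero at the start; "torque": the same for the moment, N m; "grip_width": opening from 0.0 (shut) to 1.0 (fully open); "grasp_force": force on a finger pad.
Only numpy, scipy, OpenCV 4.12 (cv2) and the standard library are available. Lean on these libraries where they do the work, as an engineer would, in place of code of your own. Each camera call takes 0.05 s, during which the arm holds its last target. There are 200 camera calls.

## Working session

There is one attempt and no reset: what is moved stays moved. The work goes in short steps, Python scripts to look and compute and a tool call to move; the robot and the scene stay as the last step left them, time stands still between calls to the robot, and variables do not carry over. Pictures are saved under pics/ and viewed, at most 10 in all, crops included, and the job is handed in when it is done.

Besides the shell and the picture viewer there is one more tool, called by a JSON object that holds its "method" and its "body". carry_out: Moves the arm, as the interface text tells. Its arguments: {"type":"object","properties":{"deltas":{"type":"array","items":{"type":"array","items":{"type":"number"}}},"force":{"type":"number"}},"required":["deltas"]}

```bash
mkdir -p pics; cat > h.py <<'E'
import numpy as np, cv2
from workcell import manip, camera, ticket, boxes_of, outline_of
from scipy.spatial.transform import Rotation as Ro
def K(p):
    f=240/np.tan(np.radians(p["vertical_fov"])/2); return f
def world(p,mask):
    v,u=np.nonzero(mask&(p["depth"]>0)); z=p["depth"][v,u]; f=K(p)
    xd=(u-p["cx"])/f; yd=(v-p["cy"])/f; x,y=xd.copy(),yd.copy()
    for _ in range(8):
        s=1+p["k1"]*(x*x+y*y); x,y=xd/s,yd/s
    C=np.c_[x*z,y*z,z]; return (C-p["t"])@p["R"]
def obs():
    o=manip.get_obs(); print({k:np.round(o[k],3).tolist() for k in("clock","position","ee_rot","ft_force","grip_width","grasp_force","joint_pos")}); return o
def save(p,n): cv2.imwrite("pics/"+n,p["img"][:,:,::-1])
E
python3 - <<'E'
from h import *
obs()
for n in("scene","top"):
    p=camera(n); save(p,n+"0.png"); print(n,p["R"].round(2).tolist(),p["t"])
    for q in("cradle","barrel","port","crank_grip","tray_mid","tray_handle","figurine","mould_a","paint_a","brush"):
        print(q,[(np.round(b["position"],3).tolist(),round(b["conf"],2)) for b in boxes_of(q,p)[:3]])
    for q in ("tray_handle","tray_mid","crank_grip","cradle"):
        r=outline_of(q,p)
        if r:
            w=world(p,r[0]["region"]); print(q,len(w),np.percentile(w,[2,50,98],axis=0).round(3).tolist(), cv2.minAreaRect(w[:,:2].astype(np.float32)))
E
```

```text
{'clock': 0.0, 'position': [0.206, -0.59, 0.253], 'ee_rot': [0.986, 0.168, -0.0, -0.001], 'ft_force': [-0.059, 0.43, -0.877], 'grip_width': 0.999, 'grasp_force': 0.0, 'joint_pos': [1.211, 0.333, -0.065, 1.461, 0.022, 1.35, -0.089]}
scene [[-0.86, 0.5, 0.01], [0.41, 0.72, -0.56], [-0.29, -0.48, -0.83]] [ 0.55858802 -0.13887684  1.59524398]
cradle [([0.6, -0.18, 0.142], 0.55), ([0.39, -0.055, 0.016], 0.43), ([0.571, -0.181, 0.165], 0.18)]
barrel [([0.57, -0.18, 0.166], 0.82)]
port [([0.568, -0.178, 0.167], 0.94)]
crank_grip [([0.571, -0.177, 0.166], 0.61), ([0.391, -0.058, 0.017], 0.17)]
tray_mid [([0.565, 0.168, 0.004], 0.95)]
tray_handle [([0.56, 0.17, 0.006], 0.72)]
figurine [([0.56, 0.169, 0.004], 0.62), ([0.779, 0.016, 0.039], 0.58)]
mould_a [([0.641, -0.417, 0.075], 0.69), ([0.42, -0.375, 0.069], 0.57)]
paint_a [([0.778, 0.157, 0.074], 0.74), ([0.762, 0.297, 0.081], 0.58)]
brush [([0.391, -0.058, 0.016], 0.65), ([0.562, 0.166, 0.005], 0.37)]
tray_handle 4056 [[0.508, 0.057, -0.0], [0.563, 0.166, 0.008], [0.629, 0.299, 0.044]] ((0.5573204755783081, 0.1665814220905304), (0.13295908
[... 1373 characters left out ...]
.294, 0.045]] ((0.5671287178993225, 0.17932425439357758), (0.12060004472732544, 0.24566243588924408), 5.993224620819092)
tray_mid 3581 [[0.508, 0.061, -0.001], [0.568, 0.169, 0.006], [0.623, 0.294, 0.045]] ((0.5670328140258789, 0.18488913774490356), (0.11835076659917831, 0.25750839710235596), 5.066019535064697)
crank_grip 3209 [[0.444, -0.257, 0.074], [0.566, -0.182, 0.18], [0.625, -0.124, 0.208]] ((0.5349048972129822, -0.20281341671943665), (0.2115965485572815, 0.15702223777770996), 17.127214431762695)
cradle 4271 [[0.447, -0.299, 0.001], [0.563, -0.187, 0.17], [0.644, -0.122, 0.208]] ((0.5493646860122681, -0.21523235738277435), (0.2577630281448364, 0.19577187299728394), 5.2722625732421875)
```

View pics/scene0.png

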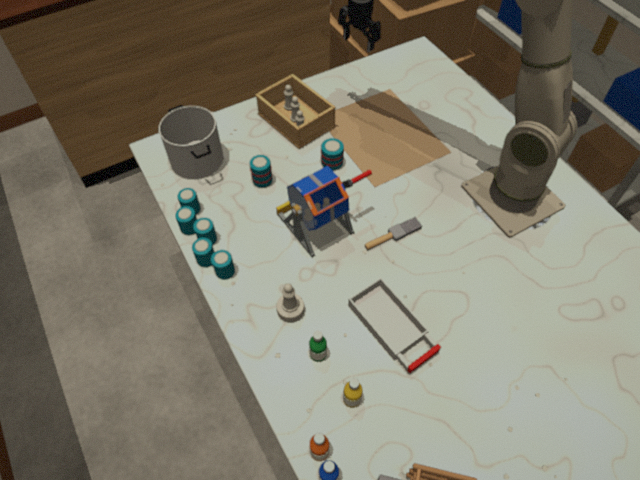

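View pics/top0.png

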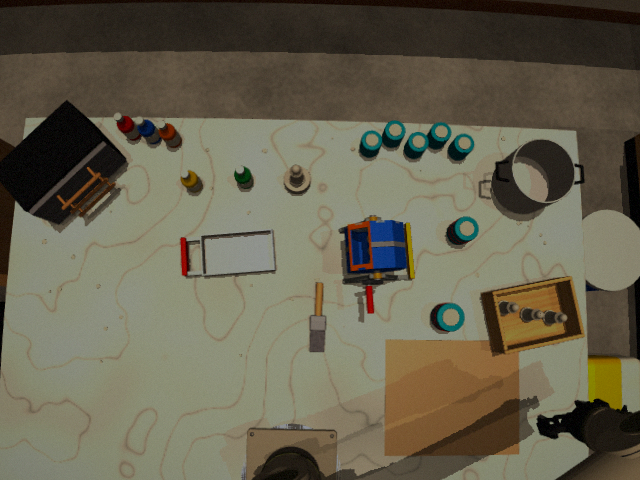

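The scene view shows the tray at (390,325) with its red handle at (424,358), and the barrel at (320,200) with its port towards the tray. In the top view the handle is at (184,257), the barrel at (375,245), the yellow stop bar at (410,250) and the red crank at (370,300). Next I measure these by colour.

```bash
cat >> h.py <<'E'
def colour(p,lo,hi,box):
    h=cv2.cvtColor(p["img"],cv2.COLOR_RGB2HSV); m=np.zeros(h.shape[:2],bool)
    for l,g in zip(lo,hi): m|=cv2.inRange(h,np.array(l),np.array(g))>0
    w=world(p,m); b=np.array(box); k=((w>b[:,0])&(w<b[:,1])).all(1); return w[k]
RED=([(0,150,60),(173,150,60)],[(5,255,255),(180,255,255)])
YEL=([(20,130,60)],[(34,255,255)])
BLU=([(105,130,40)],[(125,255,255)])
def line(w):
    c=w.mean(0); u,s,v=np.linalg.svd(w-c,full_matrices=False); d=v[0]
    t=(w-c)@d; return c,d,np.percentile(t,[1,99])
E
python3 - <<'E'
from h import *
np.set_printoptions(precision=4,suppress=True)
for n in("top","scene"):
    p=camera(n)
    for nm,c,b in(("handle",RED,[(.4,.7),(.2,.4),(-.01,.1)]),("crank",RED,[(.3,.55),(-.3,-.05),(.05,.3)]),("yellow",YEL,[(.4,.75),(-.4,-.2),(-.01,.06)]),("blue",BLU,[(.4,.75),(-.4,-.05),(.03,.3)])):
        w=colour(p,*c,b)
        if len(w)<5: print(n,nm,len(w)); continue
        c,d,t=line(w); print(n,nm,len(w),"med",np.median(w,0),"c",c,"dir",d,"t",t,"z98",np.percentile(w[:,2],98), "yaw",np.degrees(np.arctan2(d[1],d[0])))
        if nm=="blue": # plane normals
            pass
    r=outline_of("tray_mid",p)[0]["region"]; w=world(p,r)
    top=w[(w[:,2]>.03)&(w[:,1]<.25)]; print("rim",cv2.minAreaRect(top[:,:2].astype(np.float32)),len(top))
    fl=w[(w[:,2]<.012)&(w[:,1]<.25)]; print("floor",np.percentile(fl,[1,50,99],axis=0))
E
```

```text
top handle 196 med [0.5492 0.2932 0.0431] c [0.5507 0.2932 0.0419] dir [-0.9944 -0.1041  0.0165] t [-0.0484  0.0484] z98 0.04917127488100861 yaw -174.0210772132073
top crank 173 med [ 0.4509 -0.1753  0.1761] c [ 0.4521 -0.1749  0.1762] dir [-0.9776 -0.2007 -0.064 ] t [-0.0776  0.0334] z98 0.18183317947084562 yaw -168.3963159871227
top yellow 239 med [ 0.5795 -0.2975  0.0347] c [ 0.5812 -0.2978  0.0334] dir [-0.9962 -0.0862 -0.0119] t [-0.0729  0.0699] z98 0.041026421874611745 yaw -175.0546765332582
top blue 1856 med [ 0.5719 -0.2007  0.1959] c [ 0.5745 -0.2006  0.1648] dir [-0.061  -0.4389  0.8965] t [-0.1     0.0461] z98 0.20728652143740894 yaw -97.91812745683137
rim ((0.5667032599449158, 0.15686002373695374), (0.1096942126750946, 0.19658730924129486), 6.165087699890137) 425
floor [[ 0.5122  0.0664 -0.0014]
 [ 0.5673  0.1556  0.0052]
 [ 0.6205  0.2461  0.011 ]]
scene handle 237 med [0.5605 0.295  0.0419] c [0.5598 0.2947 0.0411] dir [ 0.9921  0.1241 -0.0182] t [-0.0512  0.0445] z98 0.048507204357825594 yaw 7.128468601293632
scene crank 84 med [ 0.452  -0.1749  0.176 ] c [ 0.4534 -0.1758  0.1748] dir [ 0.9658 -0.1328 -0.2227] t [-0.0297  0.0764] z98 0.18104737642889293 yaw -7.830135496558409
scene yellow 86 med [ 0.6346 -0.2915  0.0295] c [ 0.6352 -0.2918  0.0273] dir [0.9439 0.05   0.3265] t [-0.0217  0.0241] z98 0.03902789427873274 yaw 3.0339237242777135
scene blue 1113 med [ 0.5529 -0.1959  0.1518] c [ 0.5626 -0.1859  0.1558] dir [-0.4858 -0.1578 -0.8597] t [-0.073   0.0862] z98 0.20730635010724413 yaw -162.00577954400163
rim ((0.5694294571876526, 0.15585505962371826), (0.11266559362411499, 0.1987232267856598), 5.846822261810303) 642
floor [[ 0.5123  0.0594 -0.0016]
 [ 0.5639  0.1523  0.0051]
 [ 0.6265  0.2463  0.0114]]
```

{"method": "carry_out", "body": {"deltas": [[0.3,-0.3,-0.3,0.3,-0.2],[0.7,-0.7,-0.33,0.447,-0.2],[1,-1,-0.33,0.447,-0.2],[1,-1,-0.33,0.447,-0.2]], "force": 60}}

```text
clock: 2.2
position: [0.3002, -0.396, 0.3035]
ee_rot: [0.999, 0.053, 0.0, 0.0]
ft_force: [0.1, -0.3, 0.3]
grip_width: 0.401
grasp_force: 0.0
```

{"method": "carry_out", "body": {"deltas": [[0.1,-0.3,0,0,-0.2],[0.3,-0.6,0,0,-0.2],[0.43,-0.95,0,0,-0.2]]}}

```text
clock: 2.58
position: [0.3489, -0.2487, 0.303]
ee_rot: [0.999, 0.051, 0.0, 0.0]
ft_force: [-0.1, -0.2, 1.2]
grip_width: 0.402
grasp_force: 0.0
```

{"method": "carry_out", "body": {"deltas": [[0.1,-0.3,0,0,-0.2],[0.3,-0.6,0,0,-0.2],[0.43,-0.95,0,0,-0.2]]}}

```text
clock: 2.95
position: [0.3982, -0.1004, 0.303]
ee_rot: [0.999, 0.051, 0.0, 0.0]
ft_force: [1.5, 0.1, 0.3]
grip_width: 0.401
grasp_force: 0.0
```

{"method": "carry_out", "body": {"deltas": [[0.1,-0.3,0,0,-0.2],[0.3,-0.6,0,0,-0.2],[0.43,-0.95,0,0,-0.2]]}}

```text
clock: 3.32
position: [0.4478, 0.0477, 0.3031]
ee_rot: [0.999, 0.051, 0.001, 0.0]
ft_force: [0.4, -0.3, -1.4]
grip_width: 0.407
grasp_force: 0.0
```

{"method": "carry_out", "body": {"deltas": [[0.1,-0.3,0,0,-0.2],[0.3,-0.6,0,0,-0.2],[0.43,-0.95,0,0,-0.2],[0.43,-0.95,0,0,-0.2],[0.43,-0.95,0,0,-0.2]]}}

```text
clock: 3.95
position: [0.4967, 0.1943, 0.3026]
ee_rot: [0.999, 0.051, -0.0, 0.0]
ft_force: [0.4, -0.8, -0.1]
grip_width: 0.4
grasp_force: 0.0
```

{"method": "carry_out", "body": {"deltas": [[0.2,-0.3,0,0,-0.2],[0.44,-0.62,0.2,0,-0.2],[0.44,-0.62,0.6,0,-0.2],[0.44,-0.62,1,0,-0.2],[0.44,-0.62,1,0,-0.2]]}}

```text
clock: 4.58
position: [0.5516, 0.2905, 0.1491]
ee_rot: [0.999, 0.05, -0.003, 0.002]
ft_force: [0.5, 0.5, 0.9]
grip_width: 0.401
grasp_force: 0.0
```

```bash
python3 - <<'E'
from h import *
np.set_printoptions(precision=4,suppress=True)
obs(); p=camera("top"); save(p,"top1.png"); s=camera("scene"); save(s,"s1.png")
cv2.imwrite("pics/c1.png",cv2.resize(np.hstack([p["img"][190:330,150:430],s["img"][250:390,300:480]])[:,:,::-1],None,fx=1.7,fy=1.7))
w=np.vstack([colour(q,*BLU,[(.4,.75),(-.4,-.05),(.18,.3)]) for q in(p,)]); print("blue top",cv2.minAreaRect(w[:,:2].astype(np.float32)))
w=np.vstack([colour(q,*YEL,[(.4,.75),(-.4,-.2),(-.01,.06)]) for q in(p,s)]); w=w[w[:,2]>.028]; print("yel",cv2.minAreaRect(w[:,:2].astype(np.float32)))
E
```

```text
{'clock': 4.575, 'position': [0.552, 0.29, 0.149], 'ee_rot': [0.999, 0.05, -0.003, 0.002], 'ft_force': [0.533, 0.521, 0.943], 'grip_width': 0.401, 'grasp_force': 0.0, 'joint_pos': [0.081, 0.558, -0.866, 1.549, 0.439, 1.248, -2.324]}
blue top ((0.5740708112716675, -0.19546976685523987), (0.11131374537944794, 0.09717397391796112), 3.430246591567993)
yel ((0.5829149484634399, -0.2959570586681366), (0.148889422416687, 0.015940740704536438), 4.068744659423828)
```

{"method": "carry_out", "body": {"deltas": [[0,-0.01,0.3,0,-0.2],[0,-0.01,0.6,0,-0.2],[0,-0.01,0.8,0,-0.2],[0,-0.01,0.8,0,-0.2]]}}

```text
clock: 5.18
position: [0.5536, 0.295, 0.0341]
ee_rot: [0.999, 0.051, 0.0, 0.0]
ft_force: [0.5, -0.0, 0.8]
grip_width: 0.399
grasp_force: 0.0
```

```bash
python3 - <<'E'
from h import *
p=camera("top"); s=camera("scene"); 
cv2.imwrite("pics/c2.png",cv2.resize(np.hstack([p["img"][190:330,150:430],s["img"][280:420,330:510]])[:,:,::-1],None,fx=1.7,fy=1.7))
E
```

```text
(no output)
```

View pics/c2.png

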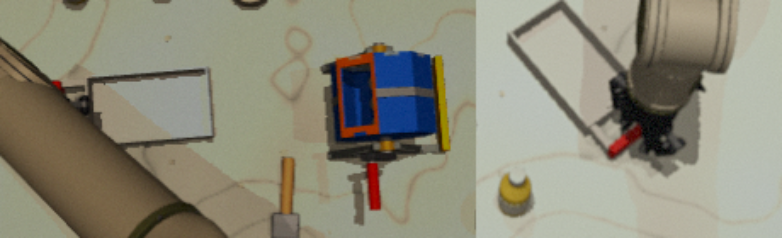

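The picture shows the fingers astride the red bar: left crop at (75,100), right crop at (640,135). There has been no contact so far, so I close.

{"method": "carry_out", "body": {"deltas": [[0,0,0,0,-1],[0,0,0,0,-1],[0,0,0,0,-1],[0,0,0,0,-1],[0,0,0,0,-1]], "force": 60}}

```text
clock: 5.9
position: [0.5542, 0.2959, 0.0354]
ee_rot: [0.999, 0.051, 0.002, -0.0]
ft_force: [-0.3, -1.6, 9.6]
grip_width: 0.157
grasp_force: 61.0
```

{"method": "carry_out", "body": {"deltas": [[-0.02,0.12,0,0.02,-1],[-0.05,0.3,0,0.05,-1],[-0.08,0.5,0,0.055,-1],[-0.1,0.7,0,0.055,-1],[-0.13,0.88,0,0.055,-1],[-0.13,0.96,0,0.055,-1],[-0.13,0.96,0,0.055,-1],[-0.13,0.96,0,0.055,-1]]}}

```text
clock: 6.9
position: [0.55, 0.15, 0.0353]
ee_rot: [0.999, 0.037, 0.002, 0.0]
ft_force: [0.2, -2.2, 11.4]
grip_width: 0.154
grasp_force: 61.2
```

```bash
cat >> h.py <<'E'
def tray(n="top"):
    p=camera(n); r=outline_of("tray_mid",p)[0]["region"]; w=world(p,r)
    k=colour  # rim
    w=w[(w[:,2]>.03)&(w[:,2]<.048)]; return p,w
E
python3 - <<'E'
from h import *
for n in("top","scene"):
    p,w=tray(n); y0=w[:,1].min(); w=w[w[:,1]<y0+.185]; print(n,cv2.minAreaRect(w[:,:2].astype(np.float32)),len(w))
    save(p,n+"3.png")
    if n=="top":
        cv2.imwrite("pics/c3.png",cv2.resize(p["img"][170:330,150:450,::-1],None,fx=2.6,fy=2.6))
E
```

```text
top ((0.5580393075942993, 0.007298558950424194), (0.10881932824850082, 0.17942099273204803), 4.256457328796387) 315
scene ((0.5601704716682434, 0.001706145703792572), (0.1129859983921051, 0.1797410249710083), 3.618347406387329) 432
```

View pics/c3.png

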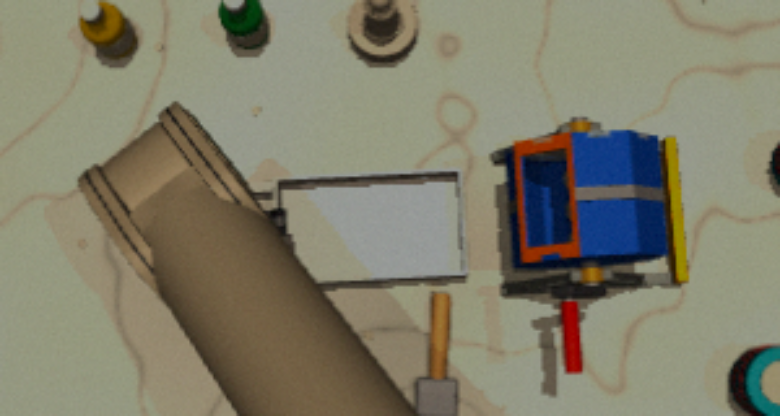

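{"method": "carry_out", "body": {"deltas": [[0,0.1,0,0,-1],[0,0.25,0,0,-1],[0,0.4,0,0,-1],[0,0.55,0,0,-1],[0,0.7,0,0,-1],[0,0.8,0,0,-1],[0,0.8,0,0,-1],[0,0.8,0,0,-1]]}}

```text
clock: 8.1
position: [0.5591, 0.03, 0.0353]
ee_rot: [0.999, 0.037, 0.002, 0.001]
ft_force: [1.5, -1.5, 9.6]
grip_width: 0.153
grasp_force: 61.0
```

```bash
python3 - <<'E'
from h import *
p=camera("scene"); t=camera("top")
cv2.imwrite("pics/c4.png",cv2.resize(np.hstack([p["img"][140:320,260:440],t["img"][190:370,270:450]])[:,:,::-1],None,fx=2.2,fy=2.2))
E
```

```text
(no output)
```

View pics/c4.png

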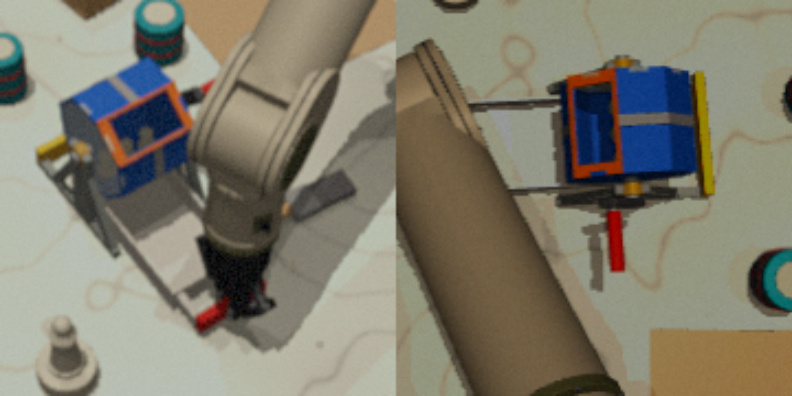

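{"method": "carry_out", "body": {"deltas": [[0,0.1,0,0,-1],[0,0.22,0,0,-1],[0,0.34,0,0,-1],[0,0.46,0,0,-1],[0,0.54,0,0,-1],[0,0.54,0,0,-1],[0,0.54,0,0,-1]]}}

```text
clock: 9.07
position: [0.5651, -0.0503, 0.0354]
ee_rot: [0.999, 0.037, 0.002, 0.0]
ft_force: [1.5, 0.2, 8.7]
grip_width: 0.153
grasp_force: 60.9
```

{"method": "carry_out", "body": {"deltas": [[0,0.01,0,0,-1],[0,0.02,0,0,-1],[0,0.03,0,0,-1],[0,0.04,0,0,-1],[0,0.04,0,0,-1]]}}

```text
clock: 9.7
position: [0.5653, -0.0538, 0.0355]
ee_rot: [0.999, 0.038, 0.002, -0.001]
ft_force: [-1.0, 7.0, 11.7]
grip_width: 0.151
grasp_force: 61.3
```

{"method": "carry_out", "body": {"deltas": [[0,-0.025,0,0,-1],[0,-0.045,0,0,-1],[0,-0.045,0,0,-1],[0,-0.045,0,0,-0.2],[0,-0.045,0,0,-0.2],[0,-0.045,0,0,-0.2],[0,-0.045,0,0,-0.2]]}}

```text
clock: 10.58
position: [0.5627, -0.0494, 0.0327]
ee_rot: [0.999, 0.037, -0.0, -0.0]
ft_force: [-0.9, -1.0, 0.1]
grip_width: 0.399
grasp_force: 0.0
```

{"method": "carry_out", "body": {"deltas": [[0,0,-0.3,0,-0.2],[0,-0.1,-0.7,0,-0.2],[0,-0.3,-1,0,-0.2],[0,-0.3,-1,0,-0.2]]}}

```text
clock: 11.08
position: [0.5611, -0.0014, 0.1866]
ee_rot: [0.999, 0.039, 0.003, 0.0]
ft_force: [-0.3, 0.1, 0.1]
grip_width: 0.4
grasp_force: 0.0
```

{"method": "carry_out", "body": {"deltas": [[-0.2,-0.2,-0.3,0,0.2],[-0.4,-0.4,-0.7,0,0.2],[-0.8,-0.6,-0.9,0,0.2],[-1,-0.7,-0.9,0,0.2],[-1,-0.7,-0.9,0,0.2]]}}

```text
clock: 11.7
position: [0.4005, 0.0902, 0.319]
ee_rot: [0.999, 0.038, 0.002, 0.004]
ft_force: [1.0, -1.0, 0.4]
grip_width: 0.601
grasp_force: 0.0
```

```bash
python3 - <<'E'
from h import *
np.set_printoptions(precision=4,suppress=True)
obs(); p=camera("scene"); t=camera("top")
cv2.imwrite("pics/c5.png",cv2.resize(np.hstack([p["img"][140:320,260:440],t["img"][190:370,270:450]])[:,:,::-1],None,fx=2.2,fy=2.2))
for q in(t,p):
    for nm,b in(("handle",[(.4,.7),(-.12,.1),(-.01,.1)]),("crank",[(.35,.5),(-.3,-.1),(.14,.3)])):
        w=colour(q,*RED,b)
        if len(w)>5: c,d,r=line(w); print(nm,len(w),np.median(w,0),c,d,r,np.percentile(w,[3,97],axis=0).tolist())
E
```

```text
{'clock': 11.7, 'position': [0.401, 0.09, 0.319], 'ee_rot': [0.999, 0.038, 0.002, 0.004], 'ft_force': [0.991, -0.974, 0.393], 'grip_width': 0.601, 'grasp_force': 0.0, 'joint_pos': [0.828, -0.239, -0.973, 1.829, -0.191, 1.447, -1.604]}
handle 194 [ 0.561  -0.0498  0.043 ] [ 0.5613 -0.05    0.0416] [-0.9981 -0.0602  0.0104] [-0.0483  0.0477] [[0.515766314409132, -0.05721880315898529, 0.02618503859222259], [0.6071655675656686, -0.04280921569430554, 0.0482046947208834]]
crank 166 [ 0.4487 -0.1754  0.1758] [ 0.4485 -0.1759  0.1755] [-0.9947 -0.1014 -0.0162] [-0.0304  0.0298] [[0.41906673799598426, -0.18455355035205728, 0.16943504748380567], [0.47854277243418675, -0.16818686253519835, 0.18029133343339143]]
handle 242 [ 0.5691 -0.0483  0.0392] [ 0.5684 -0.0486  0.036 ] [ 0.9971  0.0761 -0.0101] [-0.0469  0.0458] [[0.522644891131579, -0.057260734332519575, 0.019002719497765462], [0.6129514501787587, -0.04271064514986316, 0.04629070799007099]]
crank 81 [ 0.4514 -0.1756  0.1757] [ 0.4514 -0.1753  0.1753] [ 0.9957  0.0931 -0.0027] [-0.0304  0.0294] [[0.4226418299168259, -0.18181895349626317, 0.16899651303663213], [0.47914884622746795, -0.16932979071134596, 0.17989860466316862]]
```

View pics/c5.png

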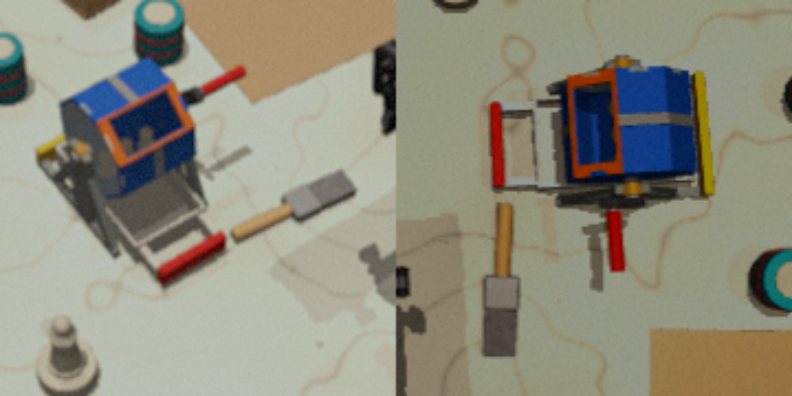

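{"method": "carry_out", "body": {"deltas": [[0.02,0.3,0,0,0.2],[0.05,0.6,0,0,0.2],[0.07,0.9,0,0,0.2],[0.07,0.9,0,0,0.2]]}}

```text
clock: 12.3
position: [0.4228, -0.0491, 0.3156]
ee_rot: [0.999, 0.034, -0.002, -0.002]
ft_force: [-0.3, 0.5, 0.4]
grip_width: 0.599
grasp_force: 0.0
```

{"method": "carry_out", "body": {"deltas": [[0,0.3,0,0,0.2],[0,0.6,0,0,0.2],[0,0.89,0,0,0.2],[0,0.89,0,0,0.2],[0,0.89,0.2,0,0.2],[0,0.89,0.4,0,0.2],[0,0.89,0.4,0,0.2]]}}

```text
clock: 13.18
position: [0.4317, -0.1767, 0.2553]
ee_rot: [0.999, 0.038, -0.002, -0.002]
ft_force: [0.1, -0.1, 0.7]
grip_width: 0.599
grasp_force: 0.0
```

{"method": "carry_out", "body": {"deltas": [[0,0,0.25,0,0.2],[0,0,0.5,0,0.2],[0,0,0.55,0,0.2],[0,0,0.55,0,0.2],[0,0,0.55,0,-1],[0,0,0.55,0,-1],[0,0,0.55,0,-1],[0,0,0.55,0,-1],[0,0,0.55,0,-1],[0,0,0.55,0,-1]], "force": 40}}

```text
clock: 14.42
position: [0.433, -0.1779, 0.1757]
ee_rot: [0.999, 0.037, 0.001, 0.0]
ft_force: [3.3, -1.8, 3.5]
grip_width: 0.172
grasp_force: 39.2
```

{"method": "carry_out", "body": {"deltas": [[-0.0,-0.016,0.011,0,-1],[0,-0.043,0.035,0,-1],[0,-0.067,0.063,0,-1],[0,-0.088,0.093,0,-1],[0,-0.104,0.126,0,-1],[0,-0.116,0.161,0,-1],[0,-0.123,0.197,0,-1],[0,-0.125,0.233,0,-1],[0,-0.125,0.233,0,-1]]}}

```text
clock: 15.55
position: [0.4318, -0.1626, 0.1407]
ee_rot: [0.999, 0.036, 0.001, 0.002]
ft_force: [6.9, -14.9, -1.2]
grip_width: 0.17
grasp_force: 39.2
```

{"method": "carry_out", "body": {"deltas": [[0,0.02,0.015,0,-1],[0,0.024,0.04,0,-1],[0,0.037,0.086,0,-1],[0,0.057,0.13,0,-1],[0,0.085,0.17,0,-1],[0,0.12,0.205,0,-1],[0,0.16,0.233,0,-1],[0,0.16,0.233,0,-1]]}}

```text
clock: 16.55
position: [0.4337, -0.1851, 0.1062]
ee_rot: [0.999, 0.036, 0.001, 0.001]
ft_force: [3.3, -7.9, 10.1]
grip_width: 0.169
grasp_force: 40.5
```

{"method": "carry_out", "body": {"deltas": [[0,0.025,0,0,-1],[0,0.05,0,0,-1],[0,0.075,0.007,0,-1],[0,0.098,0.013,0,-1],[0,0.12,0.016,0,-1],[0,0.147,0.017,0,-1],[0,0.147,0.017,0,-1],[0,0.147,0.017,0,-1],[0,0.147,0.017,0,-1]]}}

```text
clock: 17.68
position: [0.4351, -0.2035, 0.1019]
ee_rot: [0.999, 0.038, 0.001, -0.001]
ft_force: [9.5, 2.1, -9.8]
grip_width: 0.17
grasp_force: 39.1
```

```bash
python3 - <<'E'
from h import *
np.set_printoptions(precision=4,suppress=True)
p=camera("scene"); t=camera("top")
cv2.imwrite("pics/c6.png",cv2.resize(np.hstack([p["img"][140:320,260:440],t["img"][190:370,270:450]])[:,:,::-1],None,fx=2.2,fy=2.2))
for q in(p,t):print([(np.round(b["position"],3).tolist(),round(b["conf"],2)) for b in boxes_of("pawn0_mid",q)[:6]])
for q in(p,t):
    w=colour(q,*BLU,[(.45,.7),(-.3,-.1),(.19,.23)])
    if len(w)>20:
        c=w.mean(0); n=np.linalg.svd(w-c,full_matrices=False)[2][2]; n*=np.sign(n[2]); print("flat",len(w),c,n)
E
```

```text
[]
[([0.56, -0.106, 0.036], 0.39), ([0.572, -0.187, 0.188], 0.35)]
flat 849 [ 0.5768 -0.1871  0.2014] [-0.0059  0.0786  0.9969]
flat 1471 [ 0.572  -0.1901  0.2011] [-0.0036  0.0104  0.9999]
```

View pics/c6.png

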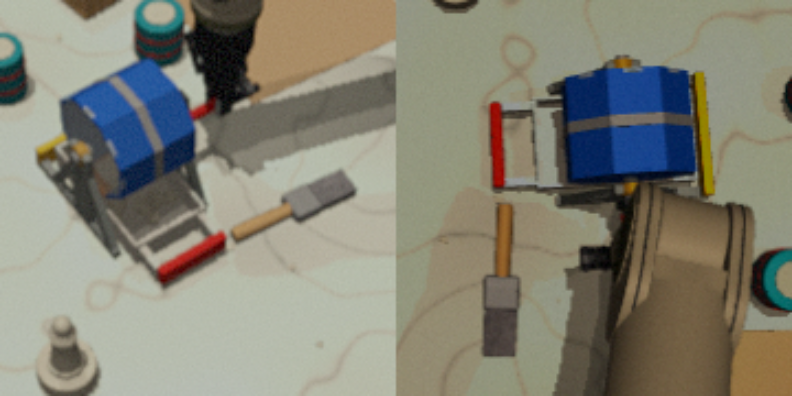

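The picture shows the port underneath and the barrel's closed flat on top, with the tray still home. No pawn is visible outside the tray. I rock the barrel a little to shake out anything lodged, then bring it exactly port down.

{"method": "carry_out", "body": {"deltas": [[0,0.05,-0.005,0,-1],[0,0.096,-0.017,0,-1],[0,0.096,-0.017,0,-1],[0,0.05,-0.005,0,-1],[0,0,0,0,-1],[0,-0.05,-0.005,0,-1],[0,-0.096,-0.017,0,-1],[0,-0.14,-0.037,0,-1],[0,-0.096,-0.017,0,-1],[0,-0.05,-0.005,0,-1],[0,0,0,0,-1],[0,0.05,-0.005,0,-1],[0,0.096,-0.017,0,-1],[0,0.05,-0.005,0,-1],[0,0,0,0,-1],[0,0,0,0,-1],[0,0,0,0,-1]]}}

```text
clock: 20.0
position: [0.4351, -0.2035, 0.1019]
ee_rot: [0.999, 0.038, 0.001, -0.001]
ft_force: [10.1, 0.6, -9.5]
grip_width: 0.168
grasp_force: 40.2
```

```bash
python3 - <<'E'
from h import *
np.set_printoptions(precision=4,suppress=True)
obs()
for n in("top","scene"):
    q=camera(n)
    print([(np.round(b["position"],3).tolist(),round(b["conf"],2)) for b in boxes_of("pawn0_mid",q)[:6]])
    w=colour(q,*BLU,[(.45,.7),(-.3,-.1),(.15,.23)])
    ex=np.array([.9972,.075]);ey=np.array([-.075,.9972]); d=w[:,:2]-[.574,-.19]; y=d@ey; z=w[:,2]
    for lo,hi in((-.023,.023),(-.06,-.034),(.034,.06)):
        k=(y>lo)&(y<hi)
        if k.sum()>20:
            a=np.polyfit(y[k],z[k],1); print(n,lo,k.sum(),"slope deg",np.degrees(np.arctan(a[0])),"z0",a[1])
    # points inside the tray above its floor
    W=world(q,np.ones((480,640),bool)); d=W[:,:2]-[.574,-.19]; X=d@ex;Y=d@ey
    k=(abs(X)<.045)&(abs(Y)<.088)&(W[:,2]>.008)&(W[:,2]<.06); print("in tray",k.sum(),np.c_[X,Y,W[:,2]][k][::5][:25].round(3).tolist())
E
```

```text
{'clock': 20.0, 'position': [0.435, -0.204, 0.102], 'ee_rot': [0.999, 0.038, 0.001, -0.001], 'ft_force': [10.103, 0.551, -9.477], 'grip_width': 0.168, 'grasp_force': 40.178, 'joint_pos': [0.969, 0.232, -0.68, 1.975, 0.171, 0.991, -1.287]}
[([0.571, -0.186, 0.191], 0.61)]
top -0.023 819 slope deg 1.3441032411286433 z0 0.2029699971561797
top -0.06 365 slope deg 47.504812209031925 z0 0.23664567684846605
top 0.034 497 slope deg -42.937135431118655 z0 0.22682293799739808
in tray 60 [[0.045, 0.064, 0.01], [0.037, 0.075, 0.01], [0.034, 0.062, 0.008], [0.023, 0.065, 0.008], [0.015, 0.069, 0.009], [0.011, 0.082, 0.009], [0.007, 0.067, 0.009], [0.001, 0.064, 0.013], [-0.002, 0.063, 0.021], [-0.009, 0.062, 0.01], [-0.018, 0.06, 0.011], [-0.032, 0.085, 0.009]]
[([0.645, -0.415, 0.076], 0.15)]
scene -0.023 482 slope deg 1.3625513432802838 z0 0.2033230361806257
scene -0.06 43 slope deg 46.306765752858766 z0 0.23851007393556503
scene 0.034 464 slope deg -46.05895199402014 z0 0.2275448545790028
in tray 304 [[-0.032, 0.002, 0.01], [-0.027, 0.01, 0.008], [-0.039, 0.024, 0.01], [-0.015, 0.023, 0.023], [-0.025, 0.033, 0.027], [-0.041, 0.04, 0.022], [-0.012, 0.032, 0.031], [-0.026, 0.037, 0.025], [-0.039, 0.043, 0.022], [-0.0, 0.029, 0.031], [-0.012, 0.037, 0.032], [-0.027, 0.04, 0.023], [-0.041, 0.045, 0.018], [0.031, 0.014, 0.034], [0.006, 0.028, 0.03], [-0.009, 0.031, 0.021], [-0.019, 0.041, 0.026], [-0.035, 0.045, 0.017], [0.037, 0.013, 0.032], [0.023, 0.018, 0.027], [0.005, 0.032, 0.029], [-0.011, 0.034, 0.019], [-0.023, 0.041, 0.017], [-0.036, 0.048, 0.016], [0.035, 0.015, 0.028]]
```

{"method": "carry_out", "body": {"deltas": [[0,0.008,0,0,-1],[0,0.008,0,0,-1],[0,0.008,0,0,-1],[0,0.008,0,0,0],[0,0.008,0,0,0],[0,0.008,0,0,0],[0,0.008,-0.1,0,0],[-0.02,0.008,-0.4,0,0],[-0.1,0.008,-0.8,0,0],[-0.3,0.008,-1,0,0],[-0.3,0.008,-1,0,0]]}}

```text
clock: 21.58
position: [0.3895, -0.2106, 0.2562]
ee_rot: [0.999, 0.036, 0.002, 0.002]
ft_force: [-0.0, -0.4, -1.0]
grip_width: 0.5
grasp_force: 0.0
```

{"method": "carry_out", "body": {"deltas": [[0,0.2,-0.2,0,0],[0,0.5,-0.4,0,0],[0,0.8,-0.5,0,0],[0,1,-0.5,0,0],[0,1,-0.5,0,0]]}}

```text
clock: 22.2
position: [0.4005, -0.361, 0.3267]
ee_rot: [0.999, 0.036, -0.0, -0.001]
ft_force: [-0.4, 0.7, -0.7]
grip_width: 0.5
grasp_force: 0.0
```

```bash
python3 - <<'E'
from h import *
obs(); ex=np.array([.9972,.075]);ey=np.array([-.075,.9972])
for n in("top","scene"):
    q=camera(n)
    w=colour(q,*BLU,[(.45,.7),(-.3,-.1),(.15,.23)]); d=w[:,:2]-[.574,-.19]; y=d@ey; z=w[:,2]
    for lo,hi in((-.023,.023),(-.06,-.034),(.034,.06)):
        k=(y>lo)&(y<hi)
        if k.sum()>20: print(n,lo,"deg",np.degrees(np.arctan(np.polyfit(y[k],z[k],1)[0])))
    for nm,b in(("handle",[(.4,.7),(-.12,.1),(-.01,.1)]),("crank",[(.35,.5),(-.3,-.1),(.05,.3)])):
        w=colour(q,*RED,b); print(nm,len(w),np.median(w,0).round(4))
    print([(np.round(b["position"],3).tolist(),round(b["conf"],2)) for b in boxes_of("brush",q)[:1]+boxes_of("mould_a",q)[:2]])
g=np.clip(((q["img"][190:280,290:390,::-1]/255.)**.55)*255,0,255).astype(np.uint8)
cv2.imwrite("pics/c7.png",cv2.resize(g,None,fx=6,fy=6,interpolation=cv2.INTER_CUBIC))
E
```

```text
{'clock': 22.2, 'position': [0.4, -0.361, 0.327], 'ee_rot': [0.999, 0.036, -0.0, -0.001], 'ft_force': [-0.408, 0.719, -0.705], 'grip_width': 0.5, 'grasp_force': 0.0, 'joint_pos': [1.157, 0.156, -0.567, 1.545, 0.083, 1.467, -0.913]}
top -0.023 deg 0.831802566624198
top -0.06 deg 45.33295853228085
top 0.034 deg -43.94625451139671
handle 196 [ 0.5611 -0.0498  0.0424]
crank 158 [ 0.4485 -0.2004  0.1007]
[([0.386, -0.061, 0.021], 0.78), ([0.632, -0.423, 0.084], 0.93), ([0.422, -0.383, 0.076], 0.65)]
scene -0.023 deg -0.8181214383624494
scene -0.06 deg 45.43350366073937
scene 0.034 deg -47.635837813383
handle 237 [ 0.569  -0.0481  0.0393]
crank 68 [ 0.4523 -0.1998  0.1007]
[([0.385, -0.057, 0.016], 0.97), ([0.643, -0.413, 0.074], 0.86), ([0.422, -0.376, 0.071], 0.61)]
```

View pics/c7.png

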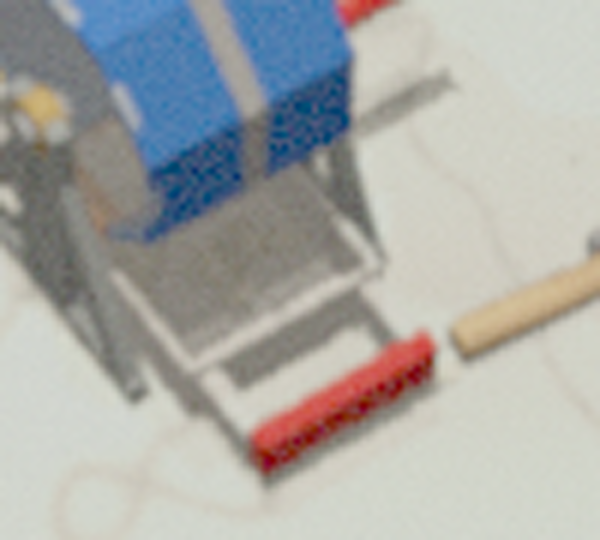

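```bash
python3 - <<'E'
from h import *
ex=np.array([.9972,.075]);ey=np.array([-.075,.9972])
q=camera("scene")
for u in(314,320,326,332,338):
    for v in range(214,242,2):
        m=np.zeros((480,640),bool); m[v,u]=1; w=world(q,m)
        if len(w): d=w[0,:2]-[.574,-.19]; print(u,v,np.round([d@ex,d@ey,w[0,2]],3)*1000,q["img"][v,u],end=" | ")
    print()
E
```

```text
314 214 [ 52.  56. 170.] [ 30  67 129] | 314 216 [ 55.  60. 168.] [ 41  70 127] | 314 218 [ 57.  62. 164.] [52 59 83] | 314 220 [ 55.  59. 150.] [57 61 72] | 314 222 [ 56.  60. 143.] [68 69 70] | 314 224 [ 55.  58. 131.] [62 62 66] | 314 226 [ 56.  60. 125.] [50 57 61] | 314 228 [ 56.  59. 115.] [31 43 70] | 314 230 [26. 13. 28.] [50 54 68] | 314 232 [30. 18. 28.] [79 72 63] | 314 234 [30. 18. 18.] [79 74 61] | 314 236 [36. 26. 22.] [76 71 57] | 314 238 [40. 34. 25.] [77 74 59] | 314 240 [42. 37. 20.] [113 109  95] | 
320 214 [ 37.  60. 164.] [ 18  62 115] | 320 216 [ 39.  62. 159.] [19 34 67] | 320 218 [ 38.  61. 148.] [13 27 63] | 320 220 [ 39.  63. 142.] [20 35 65] | 320 222 [ 37.  60. 128.] [16 38 66] | 320 224 [ 37.  60. 119.] [ 3 25 62] | 320 226 [ 40.  63. 116.] [22 38 66] | 320 228 [1. 5. 8.] [68 68 64] | 320 230 [3. 8. 4.] [87 80 71] | 320 232 [ 8. 15.  7.] [78 75 64] | 320 234 [17. 30. 22.] [83 77 66] | 320 236 [13. 23.  1.] [75 74 64] | 320 238 [18. 31.  4.] [75 71 64] | 320 240 [23. 38.  5.] [83 81 73] | 
326 214 [ 19.  61. 151.] [14 30 63] | 326 216 [ 21.  64. 147.] [17 
[... 748 characters left out ...]
 76 67] | 332 234 [-13.  46.  16.] [72 66 58] | 332 236 [-14.  45.   5.] [88 78 73] | 332 238 [-4. 59. 19.] [88 84 71] | 332 240 [-4. 59.  9.] [101  96  89] | 
338 214 [-20.  61. 121.] [20 28 63] | 338 216 [-19.  63. 116.] [19 38 66] | 338 218 [-50.  22.  39.] [69 66 66] | 338 220 [-51.  21.  26.] [75 69 60] | 338 222 [-50.  23.  19.] [70 69 63] | 338 224 [-49.  24.  12.] [78 72 70] | 338 226 [-40.  37.  25.] [79 71 65] | 338 228 [-38.  40.  19.] [80 74 62] | 338 230 [-33.  46.  20.] [88 82 70] | 338 232 [-34.  46.  10.] [84 78 71] | 338 234 [-30.  52.  10.] [84 80 70] | 338 236 [-29.  53.   1.] [107  99  90] | 338 238 [-23.  62.   7.] [106 102  89] | 338 240 [-21.  65.   3.] [151 144 130] |
```

```bash
python3 - <<'E'
from h import *
q=camera("scene"); ex=np.array([.9972,.075]);ey=np.array([-.075,.9972])
W=world(q,q["depth"]>-1); Z=np.full((480,640),-9.)
m=q["depth"]>0; w=world(q,m); d=w[:,:2]-[.574,-.19]; X,Y=d@ex,d@ey
v,u=np.nonzero(m); k=(abs(X)<.048)&(abs(Y)<.088)&(w[:,2]<.06); Z[v[k],u[k]]=w[k,2]*1000
for r in range(216,252): print(r," ".join("  ." if a==-9 else "%3d"%a for a in Z[r,306:350]))
E
```

```text
216   .   .   .   .   .   .   .   .   .   .   .   .   .   .   .   .   .   .   .   .   .   .   .   .   .   .   .   .   .   .   .   .   .   .   .   .   .   .   .   .   .   .   .   .
217   .   .   .   .   .   .   .   .   .   .   .   .   .   .   .   .   .   .   .   .   .   .   .   .   .   .   .   .   .   .   .   .   .   .   .   .   .   .   .   .   .   .   .   .
218   .   .   .   .   .   .   .   .   .   .   .   .   .   .   .   .   .   .   .   .   .   .   .   .   .   .   .   .   .   .   .   .   .   .   .   .   .   .   .   .   .   .   .   .
219   .   .   .   .   .   .   .   .   .   .   .   .   .   .   .   .   .   .   .   .   .   .   .   .   .   .   .   .   .   .   .   .  41   .   .   .   .   .   .   .   .   .   .   .
220   .   .   .   .   .   .   .   .   .   .   .   .   .   .   .   .   .   .   .   .   .   .   .   .   .   .   .   .   .   .   .   .   .  39   .   .   .   .   .   .   .   .   .   .
221   .   .   .   .   .   .   .   .   .   .   .   .   .   .   .   .   .   .   .   .   .   .   .   .   .   .   2   4   .   .   .   .   .  37   .   .   .   .   .   .   .   .   .   .
222   .   .   .   . 
[... 4679 characters left out ...]
   .   .   .   .   .   .   .   .   .   .   .   9   3   4   6  38   .   .   .   .   .   .   .   .   .   .   .   .   .   .   .   .   .   .   .   .   .   .   .   .
249   .   .   .   .   .   .   .   .   .   .   .   .   .   .   .  11  10   3  38   .   .   .   .   .   .   .   .   .   .   .   .   .   .   .   .   .   .   .   .   .   .   .   .   .
250   .   .   .   .   .   .   .   .   .   .   .   .   .   .   .   .   .   .   .   .   .   .   .   .   .   .   .   .   .   .   .   .   .   .   .   .   .   .   .   .   .   .   .   .
251   .   .   .   .   .   .   .   .   .   .   .   .   .   .   .   .   .   .   .   .   .   .   .   .   .   .   .   .   .   .   .   .   .   .   .   .   .   .   .   .   .   .   .   .
```

The depth map shows three lying pawns on the tray floor, as separate blobs about 30 mm high. The tray is home, the barrel is port down and the robot is clear, so I hand in.

```bash
python3 -c "
from workcell import ticket
print(ticket.hand_in())"
```

```text
the job is handed in; nothing more can be done
None
```

The job is handed in: the tray is home at the stop bar, the barrel is port down to within about 1°, the depth image shows all three pawns in the tray, and I saw no sign of anything else on the table being disturbed.

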